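# Close the test cell in the instrument box

### The job

The steel cap of the test cell sits loose on top of its thread, under the clear cover of the blue instrument box. Lift the cover out of its recess and slide it along its channels to rest on the deck, fully clear of the opening; then, without taking the cap off the neck, turn it backwards (anticlockwise) until it drops into the thread start, and screw it in clockwise until it is fully home and level. Leave the beaker, the bottle and the wrench alone, and leave the cover parked on the deck.

Things in the scene. Friction and masses are not known exactly. Their poses are not given: they have to be found in the camera images.
- box: Blue fixed instrument box, 170 (its x) by 350 (its y) by 154 mm high; origin under its centre on the bench, z up. Channels for the cover run along y between side walls at x = +-75 mm; over them 3 mm lips reach in to x = +-69 mm, underside 151, top 154 mm above the bench. End walls: inner faces y = +-165 mm, 140 mm high.
- recess (a point): Centre of the cover's recess in the box's -y half, at seat height, 130 mm above the bench (box y = -90 mm). The recess is 150 x 150 mm; narrow ledges all round leave an opening of 136 (x) by 140 mm (y) down to the cell.
- deck (a point): Middle of the closed flat aluminium deck, the box's +y half: top 137 mm above the bench, 7 mm above the recess's seat, from box y = -15 to +165 mm, between the channels.
- cover: Clear plastic plate 146 x 146 x 6 mm, 0.2 kg, loose in the recess; origin at the centre of its underside, axes parallel to the box's. Lift it 7 to 15 mm (lips stop it), then slide it to the box's +y, 2 mm play a side. It is clear of the opening and flat on the deck when its centre is past box y = +58 mm; the end wall stops it at +92 mm.
- cover_grip (a point): Middle of the cover's black grip block, 17 mm above the cover's underside: block 50 mm long (cover x), 12 mm thick (cover y), 22 mm high, standing on the plate. Pinch it across the thickness.
- cell: Fixed metal test cell inside the box, within 15 mm of the recess centre in plan; origin under its base, 10 mm above the bench, z up. Body 80 mm across, 40 mm high. Its neck is 40 mm across and reaches up to 69.5 mm. Two small black marks on the shoulder, just outside the cap, on the cell's +x and -x sides, show where the thread starts are.
- crown (a point): Centre of the crown round the cell's neck: 52 mm across, flat top 62 mm above the cell's origin. Two 36 degree wide notches, the thread starts, face the cell's +x and -x. From each a groove leads down under the crown, clockwise from above, to a stop. A 5 mm nib on the crown, 92 to 100 degrees clockwise of each notch, stops lugs that ride on top.
- cap: Loose steel screw cap, about 0.3 kg, 63 mm across, skirt and top plate 28 mm high, wing bar on top; origin at the centre of its lower edge, z up. Two lugs 8 mm wide inside the lower edge, on its +x and -x, under the bar's ends. Origin above the cell's: 62 mm riding on the crown (start), about 52.5 dropped into the notches, 47.5 fully home.
- cap_axis (a point): Centre of the cap's top plate, 28 mm above its origin. The cap starts 30 to 63 degrees clockwise of the notches: turned back that far it falls in by its own weight unless held up (8 degrees of play each way, a wall beyond). Clockwise from there it sinks 5 mm in about 70 degrees and stops at about 85.
- cap_grip (a point): Middle of the cap's wing bar, 39 mm above the cap's origin: bar 50 mm long (cap x), 12 mm thick (cap y), 22 mm high (28 to 50 mm above the cap's origin). It can be pinched, or turned with the fingers standing loosely either side of it.
- beaker: Bystander: glass beaker, 68 mm across, 90 mm high, upright on the bench beyond the box; origin under its base.
- bottle: Bystander: amber bottle, 56 mm across, 110 mm high, upright on the bench at the box's -y end; origin under its base.
- wrench: Bystander: steel wrench lying on the bench at the box's +y end; origin on its underside, length along its x.
Things that resemble listed ones, but are neither listed nor needed, are in the scene too. There is more than one size of the cover; the job needs the middle-sized.

How it is judged:
On the way, in this order (a step that is already met when the one before it is completed fails the run):
1. the cover is slid clear of the opening (y of cover in the frame of box above 0.055 m), for 0.1 s.
2. the cap has dropped into the thread start (z of cap in the frame of cell below 0.056 m and horizontal distance between cap and cell below 0.004 m), for 0.1 s.
At the end, for the whole second after the job is handed in: Cap home: origin under 49.2 mm above the cell's (home 47.5), within 4 mm of its axis, level to 0.05 rad, bar over 1.0 rad from the notches, at rest. Cover at rest, flat on the deck (0.05 rad, underside 135 to 140 mm high), its centre past y = +55 mm in the box frame (z of cap in the frame of cell below 0.0492 m and horizontal distance between cap and cell below 0.004 m and angle between each of cap, cover's own z axis and vertical below 0.05 rad and angle between the x axis of cap and the x axis of cell, either way round above 1 rad and linear speed of each of cap, cover below 0.02 m/s and y of cover in the frame of box above 0.055 m and z of cover in the frame of box between 0.135 and 0.14 m); the robot touches nothing.
It fails at once if the cap is lifted off the neck (5 mm above the crown) (z of cap in the frame of cell above 0.067 m).
It fails at once if the beaker is moved by more than 30 mm (distance of beaker from where it was at the start of the episode above 0.03 m).
It fails at once if the bottle is moved by more than 30 mm (distance of bottle from where it was at the start of the episode above 0.03 m).
It fails at once if the wrench is moved by more than 30 mm (distance of wrench from where it was at the start of the episode above 0.03 m).
It also fails if it takes over 61 s, if anything falls off the work surface, if the arm or the gripper's body presses on something with over 40 N, if the wrist force passes 120 N, or if a joint passes its speed limit or range.

### The arm

A 6-joint arm with a two-finger parallel gripper is mounted at the origin on the work surface. World frame = base frame: x ahead of the robot, y to its left, z up, the work surface at z = 0. Lengths are in m, angles in rad, forces in N, time in s.
With the tool pointing down it reaches from about 0.35 to 0.85 m from the base axis. Payload 8.1 kg.
Tool frame: the origin (TCP) lies on the centre line of the jaws, within the pads' length; the fingertips stand 17 mm ahead of it and the grasp point (between the pads) lies 2 mm behind it; z points along the fingers, y is the direction in which the jaws open and shut (so a half turn about z gives the same grasp; the last joint's range is limited). The gripper opens to 85 mm and grips with 20 to 120 N. Pads are 22 mm wide; open, the fingers measure 114 mm over their backs; the gripper's body (76 mm by 85 mm) begins 54 mm behind the grasp point. The pads swing forward as they close: fully open they stand 13 mm farther back than shut.
Start: joints at [-1.242, 0.13, 1.488, -0, 1.523, -0.085], TCP at [0.241, -0.549, 0.248] pointing down, gripper open.
Joint ranges: [-2.96, 2.96], [-0.89, 2.26], [0.02, 2.5], [-1.34, 4.48], [0, 2.73], [-2.66, 2.66]. Speed limits (rad/s): [2.39, 2.39, 2.79, 3.14, 3.14, 3.14].

### API

Orientations are given as a 3x3 rotation matrix whose columns are the frame's x, y, z axes.
In Python, from plant import env gives the robot as it stands.
- The arm moves only by the tool move_arm, never from a script. Its argument "commands" is one flat list of numbers, 7 for each row, row after row: the turn, a rotation vector about the tool's x, y, z in degrees, then the shift along the tool's x, y, z in m, then the opening, from -1 (shut) to 1 (fully open), so that 0 is half open. In form: [ax, ay, az, tx, ty, tz, claw, ax, ay, az, tx, ty, tz, claw, ...]. A call has 1 to 12 rows; each row shifts and turns the commanded pose from where the row before left it, along the tool's axes as they then stand; what a row does not reach is not made up. A row lasts 1/12 s, in which the tool goes at most 41.7 mm and 7.16 degrees, less where a joint would pass 70% of its speed; a pose out of reach is approached as far as the arm can. A call with a gripper value outside its range is refused whole. The fingers move at their own pace and stop on an object; the grip force is fixed at half the most. Time passes only in rows, so rows that do not move let the fingers close. It gives the time, the measured TCP pose, the force and the opening at its end, in the units of the state.
- env.observe(): the state, without advancing time (a new reading comes with each control period).
- env.get_image(name): name is "scene" or "top" or "wrist"; returns the picture (480x640x3 uint8, blue, green, red); there is no depth.
- env.camera_model(name): a dict with "vertical_fov" (degrees; the focal length in pixels is half the picture's height over the tangent of half this angle, whatever the lens; pixels are square), "cx", "cy" (the principal point, pixels), "R" (3x3) and "t" (3): a world point X has camera coordinates R X + t. Camera axes: x right, y down, z forward; pixel columns grow to the right and rows downward; lengths in m; the calibration is good to about 2 mm. The wrist camera is an equidistant fisheye: a pixel r from the principal point sees the ray r / f radians off the axis. A picture is of the moment at which its call begins: read the wrist's pose just before it. camera_model takes no time and is no camera call; for the wrist camera it gives the pose at the moment of the call.
- env.close_job(): hands the job in, once; it reports no verdict.
The state is a dict: "time_s": time; "joint_pos": joint angles; "dq": joint speeds; "effort": joint torques, N m; "ee_pos": TCP position; "tcp_rot": TCP orientation; "ft_force": force on the tool from outside, world axes, zero at the start; "moment": the same for the moment, N m; "width": finger opening in m.
Only numpy, scipy, OpenCV 4.12 (cv2) and the standard library are available. Lean on these libraries where they do the work, as an engineer would, in place of code of your own. Each camera call takes 0.05 s, during which the arm holds its last target.

## Working session

There is one attempt and no reset: what is moved stays moved. The work goes in short steps, Python scripts to look and compute and a tool call to move; the robot and the scene stay as the last step left them, time stands still between calls to the robot, and variables do not carry over. Pictures are saved under pics/ and viewed, and the job is handed in when it is done.

Besides the shell and the picture viewer there is one more tool, called in YAML: its name, and indented under it one key for each argument. move_arm: Moves the arm, as the interface text tells. Its arguments: {"type":"object","properties":{"commands":{"type":"array","items":{"type":"number"}}},"required":["commands"]}

```bash
mkdir -p pics && python3 - <<'E'
from plant import env
import cv2
s=env.observe()
for k,v in s.items(): print(k,v)
for n in ["scene","top","wrist"]:
    m=env.camera_model(n); print(n,m)
    cv2.imwrite(f"pics/{n}0.png",env.get_image(n))
E
```

```text
time_s 0.0
joint_pos [-1.24244064e+00  1.31164262e-01  1.48928487e+00  1.33641130e-05
  1.52298055e+00 -8.54297889e-02]
dq [ 0.00050265 -0.00117317  0.0003853  -0.0004796  -0.00282092 -0.00165326]
effort [ 1.23025493e-03 -5.69399357e+01 -5.00550556e+01 -6.48695595e-05
  1.49640773e-02 -1.41825517e-06]
ee_pos [ 0.24108908 -0.5488717   0.24723947]
tcp_rot [[ 9.15605640e-01  4.02077078e-01 -5.79782559e-04]
 [ 4.02077460e-01 -9.15603996e-01  1.74318924e-03]
 [ 1.70045206e-04 -1.82919139e-03 -9.99998313e-01]]
ft_force [ 0.58731571 -0.67687609  0.0472736 ]
moment [-0.00035016 -0.01250422 -0.02518376]
width 0.08556601060418928
scene {'vertical_fov': 49.98746441234911, 'cx': 315.15512544373024, 'cy': 231.0160020959667, 'R': array([[-4.74507670e-01,  8.80251121e-01,  6.59268492e-04],
       [ 4.63715194e-01,  2.50606513e-01, -8.49802680e-01],
       [-7.48204979e-01, -4.02932176e-01, -5.27100532e-01]]), 't': array([ 0.20796197, -0.14974056,  1.464059  ])}
top {'vertical_fov': 43.452228989924976, 'cx': 327.6139485479991, 'cy': 236.54116955270138, 'R': array([[ 0.009154  , -0.99968471,  0.02338112],
       [-0.98893623, -0.01251269, -0.14781258],
       [ 0.14805854, -0.02176936, -0.98873898]]), 't': array([-7.95105951e-04,  5.01093123e-01,  1.16972728e+00])}
wrist {'vertical_fov': 65.70646984690485, 'cx': 315.7589251112517, 'cy': 240.97588925917955, 'R': array([[ 0.40194658, -0.91565715, -0.00330569],
       [-0.8837098 , -0.38886297,  0.26046609],
       [-0.2397831 , -0.10177218, -0.96547734]]), 't': array([-0.59833826, -0.03393512,  0.37937823])}
```

View pics/scene0.png

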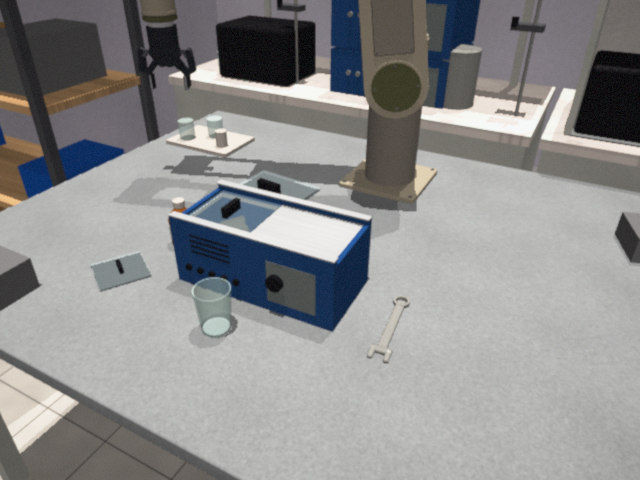

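View pics/top0.png

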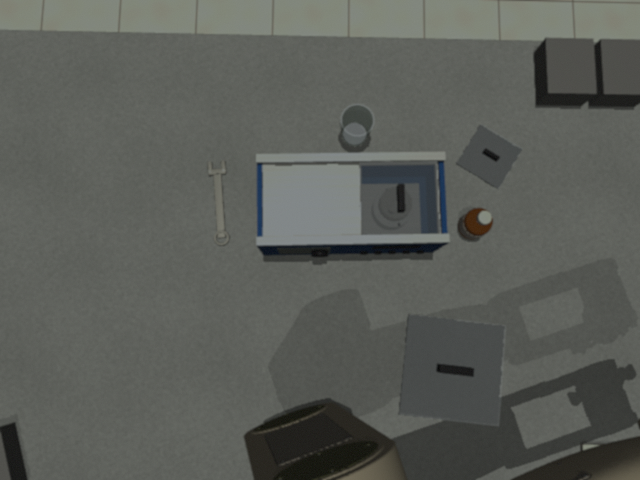

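View pics/wrist0.png

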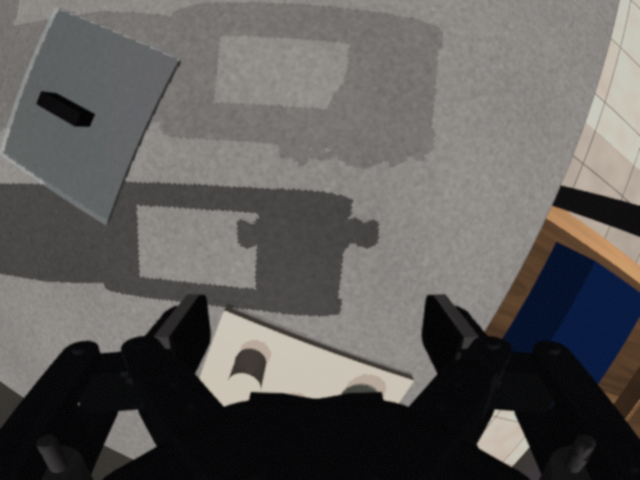

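The three clear plates are one in the box recess (top ~402,198), a small one on the bench (490,155) and a large one on the bench (455,370). The middle-sized one, in the recess beside the white deck, is the one to use. I'll confirm it in an enlarged crop.

```bash
python3 - <<'E'
import cv2
im=cv2.imread("pics/top0.png")
c=im[135:265,245:455]
cv2.imwrite("pics/topcrop.png",cv2.resize(c,None,fx=3.8,fy=3.8,interpolation=cv2.INTER_CUBIC))
im=cv2.imread("pics/scene0.png")
c=im[170:330,160:380]
cv2.imwrite("pics/scenecrop.png",cv2.resize(c,None,fx=3.6,fy=3.6,interpolation=cv2.INTER_CUBIC))
E
```

```text
(no output)
```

View pics/topcrop.png

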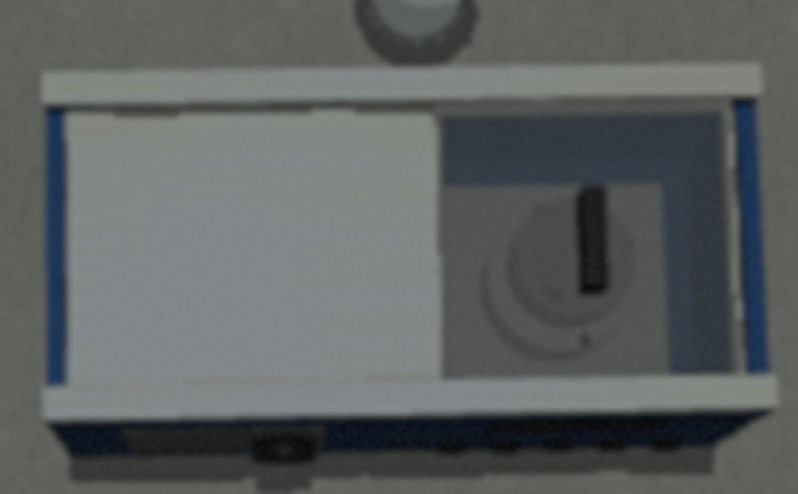

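View pics/scenecrop.png

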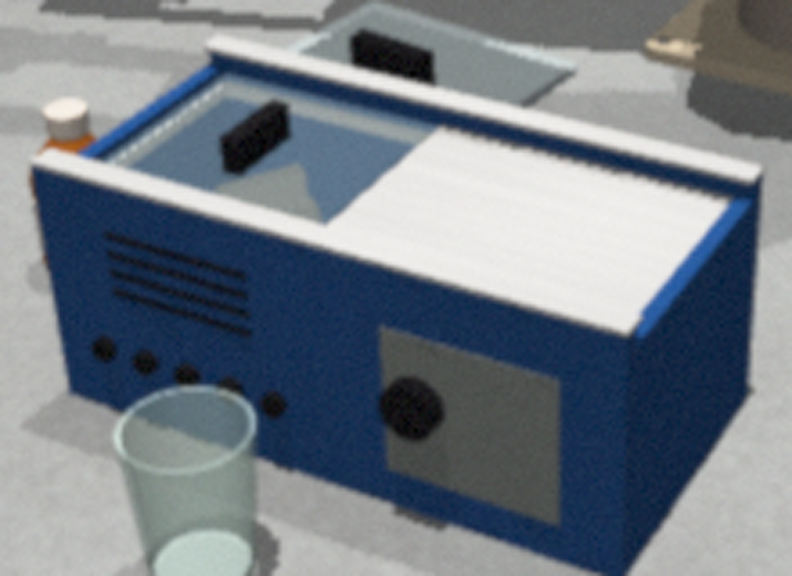

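The box's plate fits, judged by size and by its place in the recess. Its grip is at crop (592,240). Now I'll measure the box corners and the grip.

```bash
cat > h.py <<'E'
import numpy as np, cv2
from plant import env
def ray(m,u,v,fish=False):
    f=240/np.tan(np.radians(m["vertical_fov"]/2))
    d=np.array([u-m["cx"],v-m["cy"]])/f
    if fish:
        r=np.hypot(*d); d3=np.array([*(d/r*np.sin(r) if r>0 else d),np.cos(r)])
    else: d3=np.array([*d,1.])
    R=np.array(m["R"]); t=np.array(m["t"])
    return -R.T@t, R.T@d3
def onz(m,u,v,z,fish=False):
    c,d=ray(m,u,v,fish); return c+d*(z-c[2])/d[2]
def tri(rays):
    A=np.zeros((3,3));b=np.zeros(3)
    for c,d in rays:
        d=d/np.linalg.norm(d);P=np.eye(3)-np.outer(d,d);A+=P;b+=P@c
    return np.linalg.solve(A,b)
def proj(m,X,fish=False):
    f=240/np.tan(np.radians(m["vertical_fov"]/2))
    p=np.array(m["R"])@X+np.array(m["t"])
    if fish:
        r=np.hypot(p[0],p[1]);th=np.arctan2(r,p[2]);k=th/r
        return np.array([m["cx"]+f*k*p[0],m["cy"]+f*k*p[1]])
    return np.array([m["cx"]+f*p[0]/p[2],m["cy"]+f*p[1]/p[2]])
E
python3 - <<'E'
from h import *
m=env.camera_model("top"); s=env.camera_model("scene")
T=lambda x,y:(x/3.8+245-.37,y/3.8+135-.37)
S=lambda x,y:(x/3.6+160-.36,y/3.6+170-.36)
print("top corners on z=.154")
P=[onz(m,*T(*p),.154) for p in [(42,72),(762,65),(777,410),(43,419)]]
for p in P: print(p.round(4))
print("centre",np.mean(P,0), "len",np.linalg.norm(P[0]-P[1]),np.linalg.norm(P[2]-P[3]),"wid",np.linalg.norm(P[0]-P[3]),np.linalg.norm(P[1]-P[2]))
for a,b in((1,0),(2,3)):
    d=P[a]-P[b]; print(np.degrees(np.arctan2(-d[0],-d[1])))
print("scene corners")
# far-left(near bottle, robot side) (210,38); front-left(33,158); front right (632,333); back right (762,172)
Q=[onz(s,*S(*p),.154) for p in [(33,158),(632,333),(762,172),(210,38)]]
for p in Q: print(p.round(4))
print("centre",np.mean(Q,0),[np.linalg.norm(Q[i]-Q[(i+1)%4]).round(4) for i in range(4)])
for a,b in((0,1),(3,2)):
    d=Q[b]-Q[a]; print(np.degrees(np.arctan2(d[0],d[1])))
g=env.get_image
print("grip top, top view", [onz(m,*T(*p),.158).round(4) for p in [(577,186),(606,186),(607,293),(582,293)]])
print("grip scene top", [onz(s,*S(*p),.158).round(4) for p in [(222,137),(235,145),(290,108),(275,101)]])
E
```

```text
top corners on z=.154
[0.6363 0.1411 0.154 ]
[ 0.6455 -0.2095  0.154 ]
[ 0.4754 -0.2133  0.154 ]
[0.4668 0.1361 0.154 ]
centre [ 0.55598358 -0.03639998  0.154     ] len 0.35065067967767494 0.3494468968315039 wid 0.16961929688287417 0.1700914788894455
-1.4941135021035281
-1.4167079496811072
scene corners
[ 0.6447 -0.2065  0.154 ]
[0.6374 0.1447 0.154 ]
[0.4743 0.1397 0.154 ]
[ 0.4845 -0.2124  0.154 ]
centre [ 0.56022005 -0.03361875  0.154     ] [np.float64(0.3513), np.float64(0.1632), np.float64(0.3522), np.float64(0.1603)]
-1.1846187342491543
-1.6580057332979585
grip top, top view [array([ 0.5826, -0.1178,  0.158 ]), array([ 0.5828, -0.1318,  0.158 ]), array([ 0.5303, -0.1318,  0.158 ]), array([ 0.5302, -0.1198,  0.158 ])]
grip scene top [array([ 0.5842, -0.1275,  0.158 ]), array([ 0.5879, -0.1161,  0.158 ]), array([ 0.5399, -0.1145,  0.158 ]), array([ 0.5372, -0.1266,  0.158 ])]
```

move_arm:
  commands: [0,0,0,0.036,-0.0204,0,0,0,0,0,0.036,-0.0204,0,0,0,0,0,0.036,-0.0204,0,0,0,0,0,0.036,-0.0204,0,0,0,0,0,0.036,-0.0204,0,0,0,0,0,0.036,-0.0204,0,0,0,0,0,0.036,-0.0204,0,0,0,0,0,0.036,-0.0204,0,0,0,0,0,0.036,-0.0204,0,0,0,0,5.6,0.036,-0.0204,0,0,0,0,5.6,0.036,-0.0204,0,0,0,0,5.6,0.02,-0.01,0,0]

```text
time_s: 1.15
ee_pos: [0.5359, -0.1691, 0.2482]
tcp_rot: [[0.993, 0.118, 0.001], [0.118, -0.993, 0.001], [0.001, -0.001, -1.0]]
ft_force: [0.5, 0.2, 1.2]
width: 0.0429
```

move_arm:
  commands: [0,0,5.6,0,0,0,0,0,0,0,0,0,0,0]

```text
time_s: 1.32
ee_pos: [0.5347, -0.1716, 0.2477]
tcp_rot: [[1.0, 0.021, -0.001], [0.021, -1.0, 0.0], [-0.001, -0.0, -1.0]]
ft_force: [-0.1, 0.3, -0.4]
width: 0.0426
```

```bash
cat > look.py <<'E'
import sys
from h import *
n=sys.argv[1]; cams=sys.argv[2:] or ["wrist"]
s=env.observe()
print(s["time_s"],s["ee_pos"].round(4),"yaw",np.degrees(np.arctan2(s["tcp_rot"][1,0],s["tcp_rot"][0,0])).round(2),"w",round(s["width"],4),s["ft_force"].round(1),"tilt",s["tcp_rot"][:,2].round(4),"q6",s["joint_pos"][5].round(2))
import pickle
for c in cams:
    m=env.camera_model(c); im=env.get_image(c)
    pickle.dump(m,open(f"pics/{c}{n}.pkl","wb")); cv2.imwrite(f"pics/{c}{n}.png",im)
E
python3 look.py 1
```

```text
1.3167 [ 0.5347 -0.1716  0.2477] yaw 1.21 w 0.0426 [-0.1  0.3 -0.4] tilt [-9.e-04  4.e-04 -1.e+00] q6 1.15
```

View pics/wrist1.png

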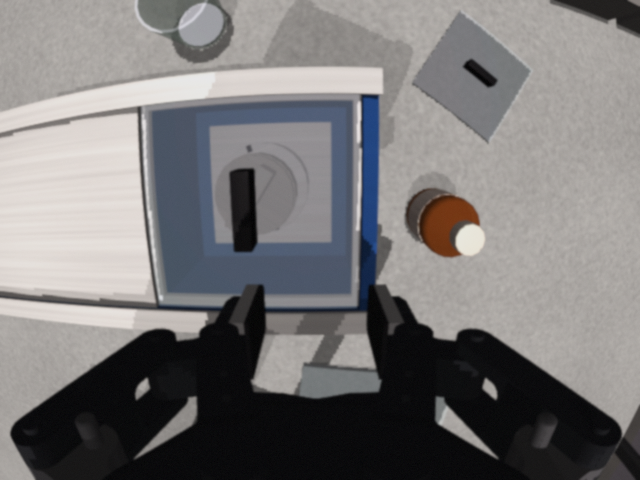

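```bash
python3 - <<'E'
import cv2,numpy as np
im=cv2.imread("pics/wrist1.png")[100:320,120:400]
im=np.clip(im.astype(float)*1.0,0,255)
im=(255*(im/255)**0.6).astype(np.uint8)
cv2.imwrite("pics/w1c.png",cv2.resize(im,None,fx=2.7,fy=2.7,interpolation=cv2.INTER_CUBIC))
E
```

```text
(no output)
```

View pics/w1c.png

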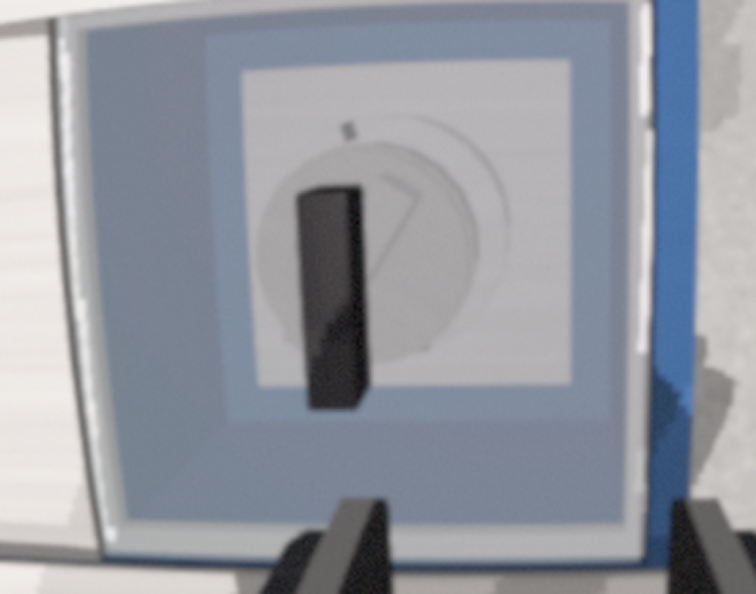

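```bash
python3 - <<'E'
from h import *
import pickle
m=pickle.load(open("pics/wrist1.pkl","rb"))
W=lambda x,y:(x/2.7+120-.3,y/2.7+100-.3)
P=[onz(m,*W(*p),.158,True) for p in [(298,195),(348,188),(357,408),(309,408)]]
for p in P: print(p.round(4))
print(np.mean(P,0))
for a,b in((3,0),(2,1)): d=P[b]-P[a]; print(np.degrees(np.arctan2(d[1],d[0])))
# recess/deck edge and end wall line at z=.137/.140
for p,z in (((52,100),.137),((100,540),.137),((652,100),.14),((645,500),.14)): print(p,onz(m,*W(*p),z,True).round(4))
E
```

```text
[ 0.5832 -0.1196  0.158 ]
[ 0.5847 -0.1307  0.158 ]
[ 0.5351 -0.132   0.158 ]
[ 0.5348 -0.1208  0.158 ]
[ 0.55943677 -0.12576817  0.158     ]
1.4477260592880257
1.428860236708182
(52, 100) [ 0.6072 -0.0495  0.137 ]
(100, 540) [ 0.4887 -0.0536  0.137 ]
(652, 100) [ 0.6051 -0.1978  0.14  ]
(645, 500) [ 0.507  -0.2007  0.14  ]
```

move_arm:
  commands: [0,0,0.1,0.0127,-0.0227,0,0,0,0,0.1,0.0126,-0.0227,0.01,0,0,0,0,0,0,0.03,0,0,0,0,0,0,0.03,0,0,0,0,0,0,0.015,0,0,0,0,0,0,0,0]

```text
time_s: 1.87
ee_pos: [0.5549, -0.1271, 0.1582]
tcp_rot: [[1.0, 0.022, -0.008], [0.022, -1.0, 0.002], [-0.008, -0.003, -1.0]]
ft_force: [0.1, 0.3, 0.3]
width: 0.0427
```

```bash
python3 look.py 2
```

```text
1.8667 [ 0.5549 -0.1271  0.1582] yaw 1.24 w 0.0427 [0.1 0.3 0.3] tilt [-0.0079  0.0024 -1.    ] q6 1.23
```

View pics/wrist2.png

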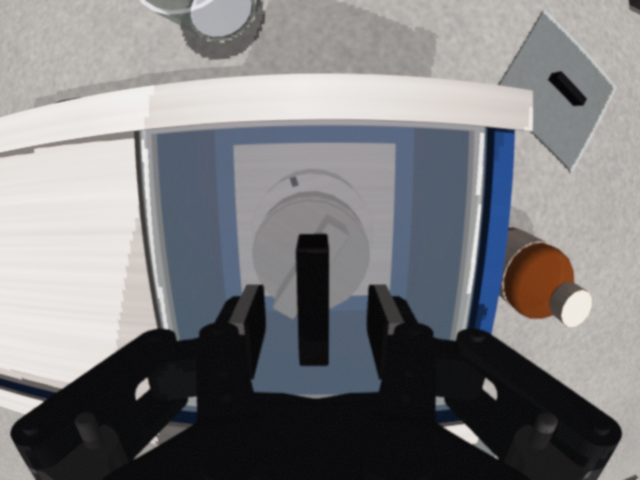

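move_arm:
  commands: [0,0.3,0.1,0.003,-0.001,0.0015,0,0,0,0,0,0,0,-0.9,0,0,0,0,0,0,-0.9,0,0,0,0,0,0,-0.9,0,0,0,0,0,0,-0.9,0,0,0,0,0,0,-0.9]

```text
time_s: 2.42
ee_pos: [0.5624, -0.1267, 0.1639]
tcp_rot: [[1.0, 0.018, 0.008], [0.018, -1.0, -0.001], [0.008, 0.001, -1.0]]
ft_force: [-0.9, 0.1, 5.9]
width: 0.0105
```

```bash
python3 look.py 3
```

```text
2.4167 [ 0.5624 -0.1267  0.1639] yaw 1.02 w 0.0105 [-0.9  0.1  5.9] tilt [ 0.0083 -0.0011 -1.    ] q6 1.24
```

move_arm:
  commands: [0,0,0,0,0,0,-0.9,0,0,0,0,0,0,-0.9]

```text
time_s: 2.63
ee_pos: [0.5625, -0.1267, 0.1639]
tcp_rot: [[1.0, 0.018, 0.008], [0.018, -1.0, -0.001], [0.008, 0.001, -1.0]]
ft_force: [-0.8, -0.7, 6.3]
width: 0.0103
```

```bash
python3 look.py 4; python3 -c "
from h import *
print(env.observe()['joint_pos'].round(4),env.observe()['effort'].round(1))"
```

```text
2.6333 [ 0.5625 -0.1267  0.1639] yaw 1.02 w 0.0103 [-0.8 -0.7  6.3] tilt [ 0.0083 -0.0012 -1.    ] q6 1.24
[-3.1130e-01  1.1440e-01  1.6617e+00  1.4000e-03  1.3572e+00  1.2413e+00] [  0.5 -50.8 -45.3   0.3  -0.3   0. ]
```

View pics/wrist4.png

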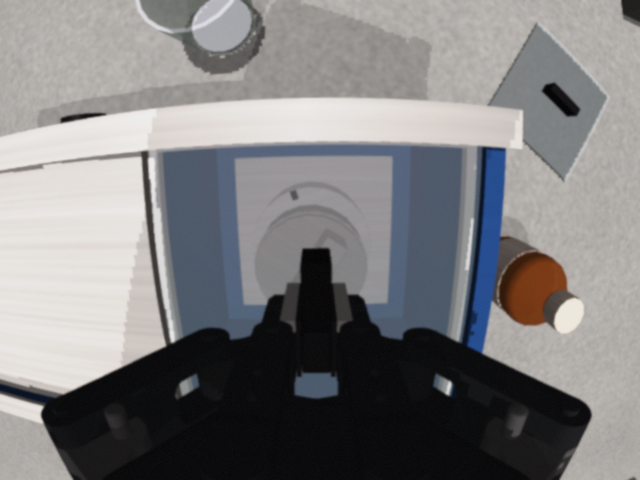

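move_arm:
  commands: [0,0,0,0,0,-0.004,-0.9,0,0,0,0,0,-0.004,-0.9,0,0,0,0,0,0,-0.9,0,0,0,0,0,0,-0.9]

```text
time_s: 3.02
ee_pos: [0.5616, -0.1261, 0.1702]
tcp_rot: [[1.0, 0.018, 0.006], [0.018, -1.0, -0.0], [0.006, 0.0, -1.0]]
ft_force: [2.2, -0.1, -1.8]
width: 0.01
```

```bash
python3 look.py 5
```

```text
3.0167 [ 0.5616 -0.1261  0.1702] yaw 1.02 w 0.01 [ 2.2 -0.1 -1.8] tilt [ 0.006 -0.    -1.   ] q6 1.24
```

move_arm:
  commands: [0,0,0,0,0,-0.0045,-0.9,0,0,0,0,0,0,-0.9,0,0,0,0,0,0,-0.9]

```text
time_s: 3.32
ee_pos: [0.5615, -0.126, 0.1746]
tcp_rot: [[1.0, 0.018, 0.006], [0.018, -1.0, 0.0], [0.006, -0.0, -1.0]]
ft_force: [2.2, 1.5, -1.5]
width: 0.0101
```

```bash
python3 look.py 6 wrist scene
```

```text
3.3167 [ 0.5615 -0.126   0.1746] yaw 1.01 w 0.0101 [ 2.2  1.5 -1.5] tilt [ 5.8e-03  2.0e-04 -1.0e+00] q6 1.24
```

View pics/scene6.png

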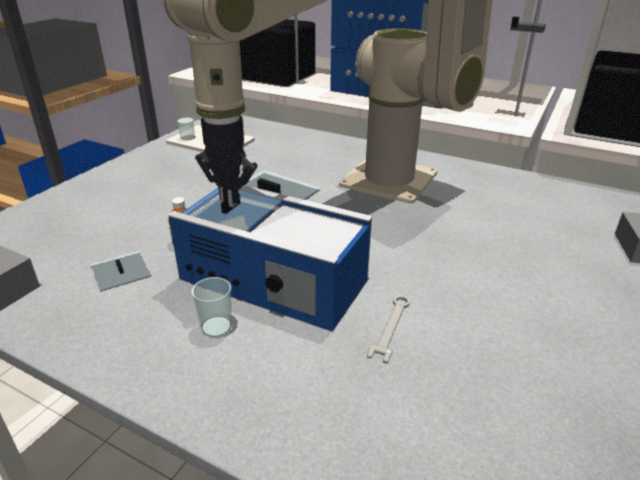

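View pics/wrist6.png

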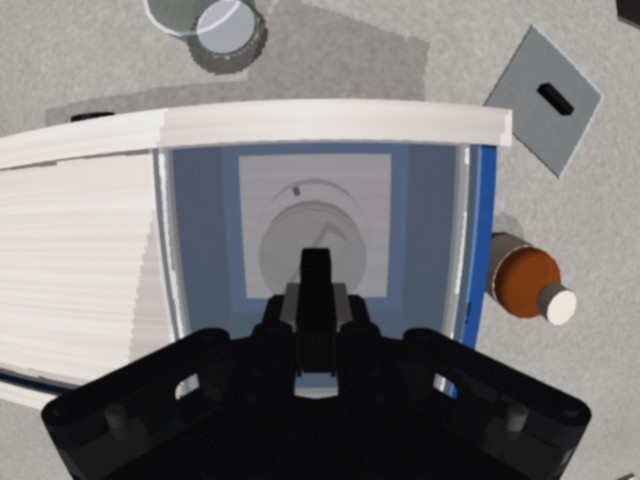

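move_arm:
  commands: [0,0,0,-0.0001,-0.008,0,-0.9,0,0,0,-0.0001,-0.008,0,-0.9,0,0,0,-0.0001,-0.008,0,-0.9,0,0,0,-0.0001,-0.008,0,-0.9,0,0,0,-0.0001,-0.008,0,-0.9]

```text
time_s: 3.83
ee_pos: [0.56, -0.0851, 0.1742]
tcp_rot: [[1.0, 0.018, 0.005], [0.018, -1.0, 0.0], [0.005, 0.0, -1.0]]
ft_force: [2.9, -1.0, -2.1]
width: 0.0102
```

```bash
python3 look.py 7 wrist
```

```text
3.8333 [ 0.56   -0.0851  0.1742] yaw 1.03 w 0.0102 [ 2.9 -1.  -2.1] tilt [ 5.e-03  1.e-04 -1.e+00] q6 1.31
```

View pics/wrist7.png

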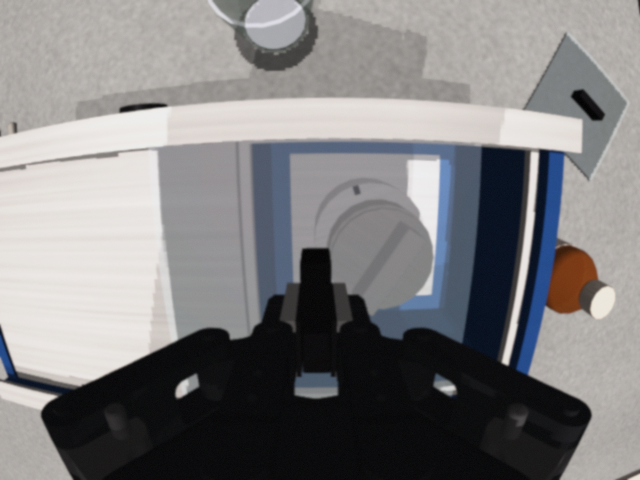

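move_arm:
  commands: [0,0,0,0,-0.0105,0,-0.9,0,0,0,-0.0001,-0.0105,0,-0.9,0,0,0,0,-0.0105,0,-0.9,0,0,0,-0.0001,-0.0105,0,-0.9,0,0,0,0,-0.0105,0,-0.9,0,0,0,-0.0001,-0.0105,0,-0.9,0,0,0,0,-0.0105,0,-0.9,0,0,0,-0.0001,-0.0105,0,-0.9,0,0,0,0,-0.0105,0,-0.9,0,0,0,-0.0001,-0.0105,0,-0.9,0,0,0,0,-0.0105,0,-0.9,0,0,0,-0.0001,-0.0085,0,-0.9]

```text
time_s: 4.88
ee_pos: [0.5572, 0.0391, 0.1743]
tcp_rot: [[1.0, 0.018, 0.005], [0.018, -1.0, 0.0], [0.005, -0.0, -1.0]]
ft_force: [0.7, -0.1, -2.0]
width: 0.01
```

```bash
python3 look.py 8 wrist top
```

```text
4.8833 [0.5572 0.0391 0.1743] yaw 1.02 w 0.01 [ 0.7 -0.1 -2. ] tilt [ 5.1e-03  4.0e-04 -1.0e+00] q6 1.53
```

View pics/wrist8.png

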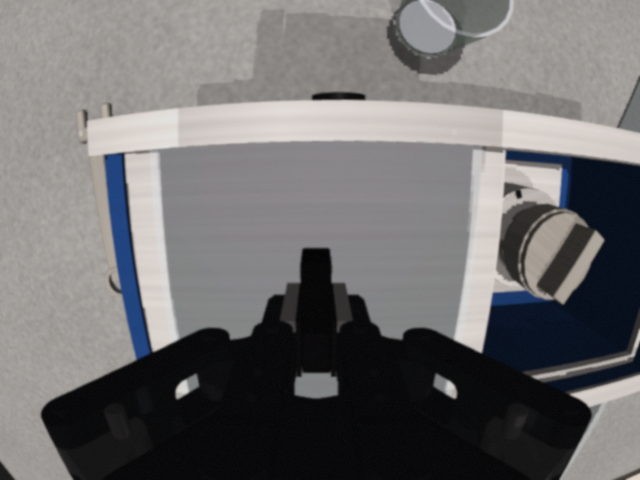

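move_arm:
  commands: [0,0,0,0,0,0.002,-0.9,0,0,0,0,0,0.002,-0.9,0,0,0,0,0,0,-0.9,0,0,0,0,0,0,-0.3,0,0,0,0,0,0,-0.3,0,0,0,0,0,0,-0.3]

```text
time_s: 5.48
ee_pos: [0.5574, 0.0373, 0.1703]
tcp_rot: [[1.0, 0.017, 0.005], [0.017, -1.0, -0.0], [0.005, 0.0, -1.0]]
ft_force: [-0.4, -0.6, 0.5]
width: 0.0298
```

move_arm:
  commands: [0,0,0,0,0,-0.02,-0.3,0,0,0,0,0,-0.03,-0.3,0,0,0,0,0,-0.03,-0.3]

```text
time_s: 5.73
ee_pos: [0.556, 0.0375, 0.2498]
tcp_rot: [[1.0, 0.017, 0.002], [0.017, -1.0, 0.0], [0.002, -0.0, -1.0]]
ft_force: [1.3, 0.6, 0.6]
width: 0.0298
```

```bash
python3 look.py 9 wrist top scene
```

```text
5.7333 [0.556  0.0375 0.2498] yaw 0.98 w 0.0298 [1.3 0.6 0.6] tilt [ 2.2e-03  1.0e-04 -1.0e+00] q6 1.53
```

View pics/wrist9.png

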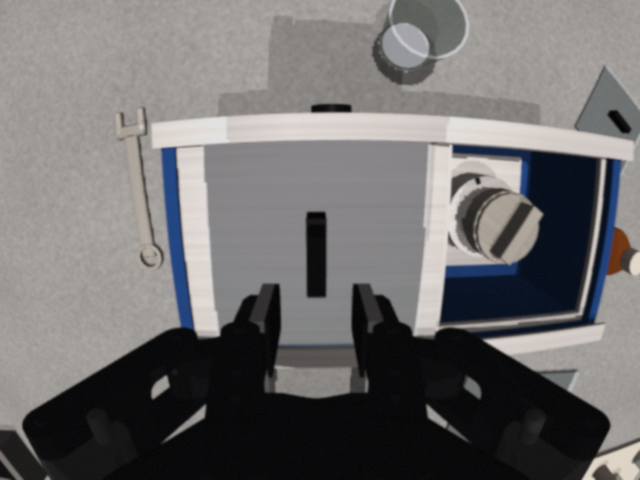

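View pics/top9.png

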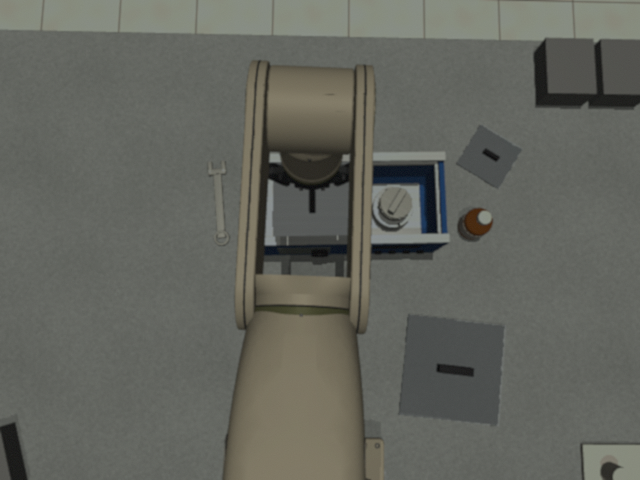

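move_arm:
  commands: [0,0,0,-0.006,0.034,0,-0.3,0,0,0,-0.006,0.034,0,-0.3,0,0,0,-0.006,0.034,0,-0.3,0,0,0,-0.006,0.034,0,-0.3,0,0,0,-0.006,0.03,0,-0.3,0,0,0,0,0,0,-0.3,0,0,0,0,0,0,-0.3]

```text
time_s: 6.47
ee_pos: [0.5289, -0.1302, 0.2487]
tcp_rot: [[1.0, 0.014, 0.003], [0.014, -1.0, 0.001], [0.003, -0.001, -1.0]]
ft_force: [0.2, -0.0, -0.3]
width: 0.0296
```

```bash
python3 look.py 10 wrist && python3 - <<'E'
import cv2
im=cv2.imread("pics/wrist10.png")[110:320,190:470]
cv2.imwrite("pics/w10c.png",cv2.resize(im,None,fx=2.8,fy=2.8,interpolation=cv2.INTER_CUBIC))
E
```

```text
6.4667 [ 0.5289 -0.1302  0.2487] yaw 0.81 w 0.0296 [ 0.2 -0.  -0.3] tilt [ 3.3e-03  7.0e-04 -1.0e+00] q6 1.22
```

View pics/w10c.png

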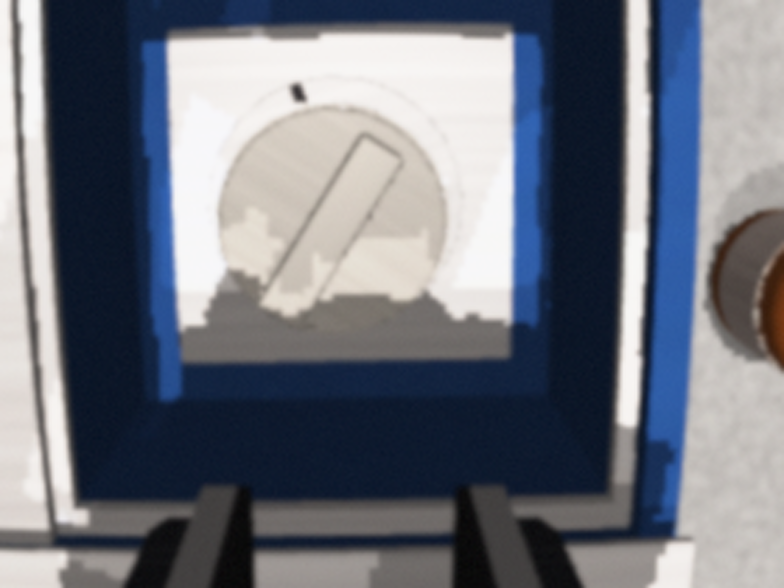

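```bash
python3 - <<'E'
from h import *
import pickle
m=pickle.load(open("pics/wrist10.pkl","rb"))
W=lambda x,y:(x/2.8+190-.3,y/2.8+110-.3)
f=lambda p,z:onz(m,*W(*p),z,True)
pts=np.array([f(p,.100) for p in [(219,215),(447,215),(335,106),(262,133),(420,140),(441,180),(225,180)]])[:,:2]
A=np.c_[2*pts,np.ones(len(pts))];s=np.linalg.lstsq(A,(pts**2).sum(1),rcond=None)[0]
print("cap c",s[:2],"r",np.sqrt(s[2]+s[:2]@s[:2]))
b=[f(p,.122) for p in [(365,133),(402,159),(316,306),(263,303)]]
for p in b:print(p.round(4))
for i,j in((3,0),(2,1)): d=b[i]-b[j]; print("bar",np.degrees(np.arctan2(-d[1],-d[0])))
M=f((298,93),.05);print("mark",M); d=M[:2]-s[:2];print(np.hypot(*d),np.degrees(np.arctan2(d[1],d[0])))
E
```

```text
cap c [ 0.5613551  -0.12393413] r 0.030466696698518102
[ 0.5854 -0.1317  0.122 ]
[ 0.5792 -0.1407  0.122 ]
[ 0.5425 -0.1202  0.122 ]
[ 0.5431 -0.107   0.122 ]
bar -30.23827107264991
bar -29.189403505338625
mark [ 0.59513122 -0.11152267  0.05      ]
0.035984313309213055 20.176489816249962
```

The picture shows the cap's steel bar at about crop (330,220), pointing to -30°, and the thread-start mark at (298,93), at +20°. The cap therefore starts about 50° clockwise of the notch. I'll align the tool with the bar.

move_arm:
  commands: [0,0,6.1,0,0,0,-0.45,0,0,6.1,0,0,0,-0.45,0,0,6.1,0,0,0,-0.45,0,0,6.1,0,0,0,-0.45,0,0,6.1,0,0,0,-0.45,0,0,0,0.0125,-0.0107,0,-0.45,0,0,0,0.0122,-0.0106,0,-0.45,0,0,0,0,0,0.02,-0.45,0,0,0,0,0,0.02,-0.45,0,0,0,0,0,0.015,-0.45,0,0,0,0,0,0,-0.45,0,0,0,0,0,0,-0.45]

```text
time_s: 7.52
ee_pos: [0.5614, -0.1208, 0.1939]
tcp_rot: [[0.871, -0.491, 0.002], [-0.491, -0.871, 0.001], [0.001, -0.002, -1.0]]
ft_force: [0.1, -0.4, 0.9]
width: 0.0233
```

```bash
python3 look.py 11 wrist && python3 - <<'E'
from h import *
m=env.camera_model("wrist"); s=env.observe()
R=s["tcp_rot"]; C=-np.array(m["R"]).T@np.array(m["t"]); print("cam in tool",(R.T@(C-s["ee_pos"])).round(4))
E
```

```text
7.5167 [ 0.5614 -0.1208  0.1939] yaw -29.4 w 0.0233 [ 0.1 -0.4  0.9] tilt [ 0.0024  0.0013 -1.    ] q6 1.78
cam in tool [ 0.0656 -0.0004 -0.1258]
```

View pics/wrist11.png

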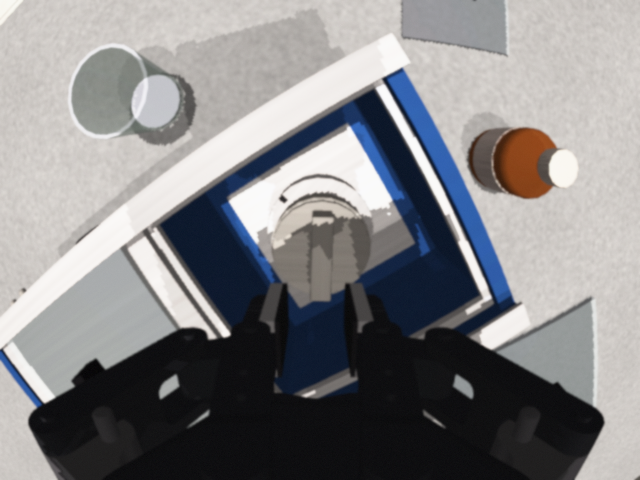

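```bash
python3 - <<'E'
from h import *
import pickle
im=cv2.imread("pics/wrist11.png")[150:330,230:410]
cv2.imwrite("pics/w11c.png",cv2.resize(im,None,fx=3.3,fy=3.3,interpolation=cv2.INTER_CUBIC))
E
```

```text
(no output)
```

View pics/w11c.png

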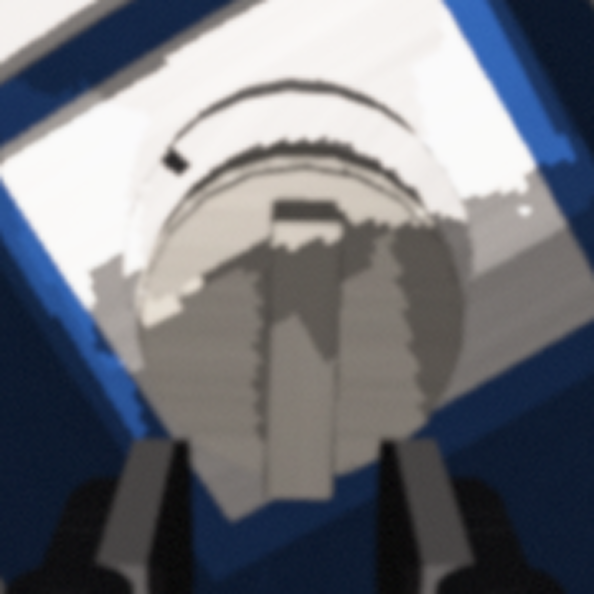

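```bash
python3 - <<'E'
from h import *
import pickle
m=pickle.load(open("pics/wrist11.pkl","rb"))
W=lambda x,y:(x/3.3+230-.35,y/3.3+150-.35)
f=lambda p,z:onz(m,*W(*p),z,True)
b=[f(p,.122) for p in [(273,220),(342,222),(332,498),(268,498)]]
for p in b:print(p.round(4))
c=np.mean(b,0)[:2]; print("bar c",c, "len",np.linalg.norm(b[0]-b[3]))
for i,j in((3,0),(2,1)): d=b[j]-b[i]; print("bar",np.degrees(np.arctan2(d[1],d[0])))
M=f((175,161),.05)[:2];d=M-c;print("mark",M,np.hypot(*d),np.degrees(np.arctan2(d[1],d[0])))
pts=np.array([f(p,.100) for p in [(138,290),(180,212),(240,172),(310,163),(380,185),(422,215)]])[:,:2]
A=np.c_[2*pts,np.ones(len(pts))];s=np.linalg.lstsq(A,(pts**2).sum(1),rcond=None)[0]
print("cap c",s[:2],"r",np.sqrt(s[2]+s[:2]@s[:2]))
E
```

```text
[ 0.5853 -0.1315  0.122 ]
[ 0.5794 -0.1412  0.122 ]
[ 0.5369 -0.116   0.122 ]
[ 0.5425 -0.1062  0.122 ]
bar c [ 0.56102635 -0.12372022] len 0.04973830559780172
bar -30.579851143099766
bar -30.66983583266047
mark [ 0.59561891 -0.11133626] 0.03674244420410096 19.697108692412996
cap c [ 0.56178931 -0.12337585] r 0.030687485992610546
```

move_arm:
  commands: [0,0,1.2,0.0012,0.0027,0,-0.45,0,0,0,0,0,0.015,-0.45,0,0,0,0,0,0.015,-0.45,0,0,0,0,0,0.015,-0.45,0,0,0,0,0,0.012,-0.45,0,0,0,0,0,0.008,-0.45,0,0,0,0,0,0.006,-0.45,0,0,0,0,0,0,-0.45,0,0,0,0,0,0,-0.45]

```text
time_s: 8.32
ee_pos: [0.5624, -0.1253, 0.1247]
tcp_rot: [[0.86, -0.511, 0.005], [-0.511, -0.86, 0.0], [0.005, -0.003, -1.0]]
ft_force: [0.3, 0.2, 0.0]
width: 0.0236
```

```bash
python3 look.py 12 wrist
```

```text
8.3167 [ 0.5624 -0.1253  0.1247] yaw -30.7 w 0.0236 [0.3 0.2 0. ] tilt [ 0.0055  0.     -1.    ] q6 1.8
```

View pics/wrist12.png

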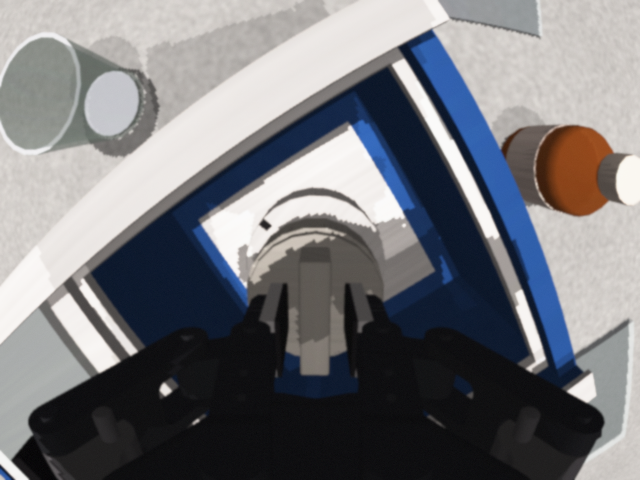

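move_arm:
  commands: [0,0,0,-0.0018,-0.0007,0.0025,-0.62,0,0,0,0,0,0,-0.62,0,0,0,0,0,0,-0.62,0,0,-4,0,0,0,-0.62,0,0,-4,0,0,0,-0.62,0,0,-4,0,0,0,-0.62,0,0,-4,0,0,0,-0.62,0,0,-4,0,0,0,-0.62,0,0,0,0,0,0,-0.62]

```text
time_s: 9.12
ee_pos: [0.5612, -0.1237, 0.1221]
tcp_rot: [[0.983, -0.182, 0.006], [-0.182, -0.983, -0.0], [0.006, -0.001, -1.0]]
ft_force: [1.0, -0.2, -0.6]
width: 0.0164
```

```bash
python3 look.py 13 wrist
```

```text
9.1167 [ 0.5612 -0.1237  0.1221] yaw -10.5 w 0.0164 [ 1.  -0.2 -0.6] tilt [ 0.0056 -0.     -1.    ] q6 1.45
```

View pics/wrist13.png

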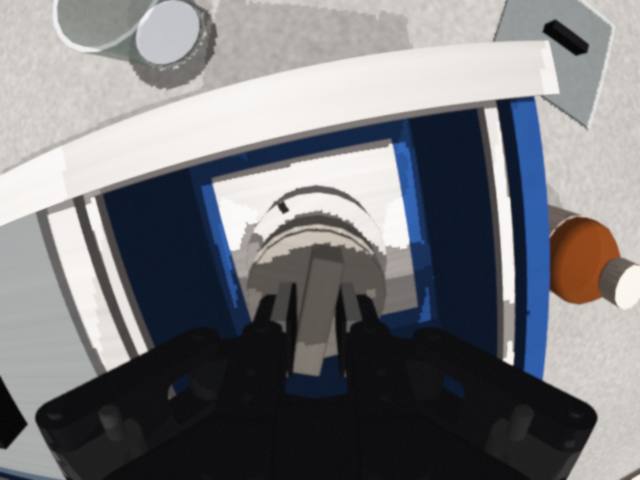

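move_arm:
  commands: [0,0,-4,0,0,0,-0.62,0,0,-4,0,0,0,-0.62,0,0,-4,0,0,0,-0.62,0,0,-4,0,0,0,-0.62,0,0,-4,0,0,0,-0.62,0,0,-4,0,0,0,-0.62,0,0,-3,0,0,0,-0.62,0,0,-3,0,0,0,-0.62,0,0,-3,0,0,0,-0.62,0,0,-3,0,0,0,-0.62,0,0,0,0,0,0,-0.62,0,0,0,0,0,0,-0.62]

```text
time_s: 10.17
ee_pos: [0.5611, -0.1237, 0.1219]
tcp_rot: [[0.905, 0.425, 0.005], [0.425, -0.905, 0.0], [0.005, 0.002, -1.0]]
ft_force: [1.0, -0.2, 0.5]
width: 0.0164
```

```bash
python3 look.py 14 wrist; python3 -c "
from h import *
print(env.observe()['moment'])"
```

```text
10.1667 [ 0.5611 -0.1237  0.1219] yaw 25.12 w 0.0164 [ 1.  -0.2  0.5] tilt [ 5.3e-03  1.0e-04 -1.0e+00] q6 0.82
[-0.04000029 -0.04372448  0.00922548]
```

View pics/wrist14.png

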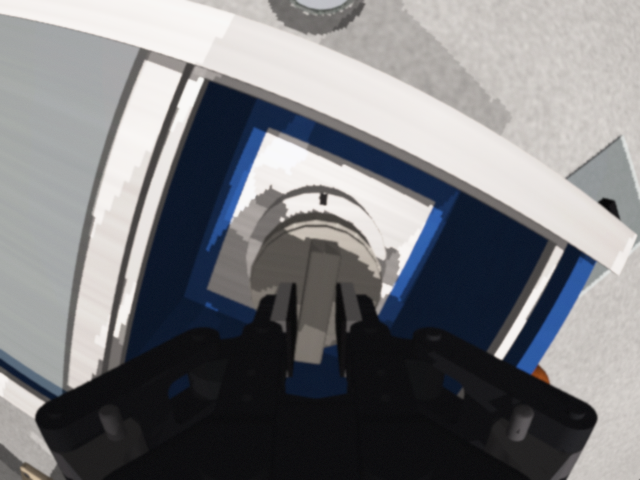

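```bash
python3 - <<'E'
from h import *
import pickle
for n in (13,14):
    m=pickle.load(open(f"pics/wrist{n}.pkl","rb"))
    yaw=np.radians(-10.5 if n==13 else 25.12); c=np.array([.5611,-.1237,0])
    for dz in (0,-.0095):
        a=np.linspace(0,2*np.pi,721)
        P=np.array([proj(m,c+[.031*np.cos(t),.031*np.sin(t),.1+dz],True) for t in a]); i=P[:,1].argmin()
        print(n,dz,"rim top",P[i].round(1),"bar far end for angles",[proj(m,c+[.025*np.cos(t),.025*np.sin(t),.122+dz],True).round(1) for t in (yaw-.17,yaw-.1)])
    im=cv2.imread(f"pics/wrist{n}.png")[170:300,230:410]
    cv2.imwrite(f"pics/w{n}c.png",cv2.resize(im,None,fx=3.3,fy=3.3,interpolation=cv2.INTER_CUBIC))
a=cv2.imread("pics/w13c.png");b=cv2.imread("pics/w14c.png");v=np.vstack([a,b]);cv2.imwrite("pics/w134.png",cv2.resize(v,(int(v.shape[1]*.69),int(v.shape[0]*.69))))
E
```

```text
13 0 rim top [316.8 228.9] bar far end for angles [array([328.7, 260.2]), array([323.9, 259.6])]
13 -0.0095 rim top [316.8 224. ] bar far end for angles [array([327.9, 252.6]), array([323.4, 252. ])]
14 0 rim top [316.7 229.4] bar far end for angles [array([328.6, 260.7]), array([323.7, 260.1])]
14 -0.0095 rim top [316.6 224.4] bar far end for angles [array([327.7, 253.1]), array([323.2, 252.5])]
```

View pics/w134.png

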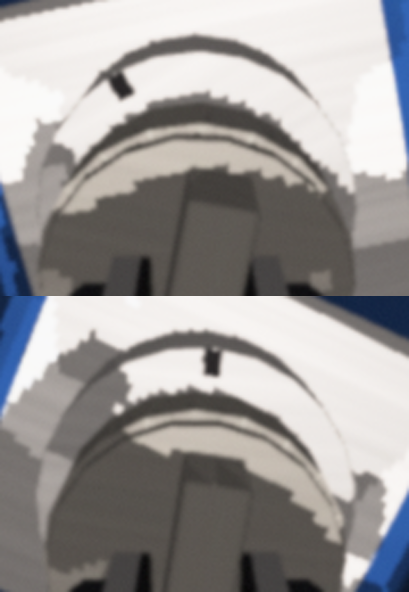

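move_arm:
  commands: [0,0,-2,0,0,0,-0.62,0,0,-2,0,0,0,-0.62,0,0,2,0,0,0,-0.62,0,0,0,0,0,0.004,-0.62,0,0,0,0,0,0.004,-0.62,0,0,0,0,0,0,-0.62,0,0,0,0,0,0,-0.62]

```text
time_s: 10.8
ee_pos: [0.5606, -0.1236, 0.1131]
tcp_rot: [[0.889, 0.459, 0.004], [0.459, -0.889, 0.0], [0.004, 0.001, -1.0]]
ft_force: [0.1, -0.3, 0.2]
width: 0.0162
```

```bash
python3 look.py 15 wrist; python3 - <<'E'
from h import *
import pickle
n=15
m=pickle.load(open(f"pics/wrist{n}.pkl","rb"));c=np.array([.5611,-.1237,0])
for dz in (0,-.0095):
    for b in (12,16,20,24): t=np.radians(b);print(dz,b,[proj(m,c+[r*np.cos(t),r*np.sin(t),.122+dz],True).round(1) for r in(.025,-.025)])
im=cv2.imread(f"pics/wrist{n}.png")[170:390,220:420]
cv2.imwrite(f"pics/w{n}c.png",cv2.resize(im,None,fx=2.7,fy=2.7,interpolation=cv2.INTER_CUBIC))
E
```

```text
10.8 [ 0.5606 -0.1236  0.1131] yaw 27.3 w 0.0162 [ 0.1 -0.3  0.2] tilt [ 4.1e-03  4.0e-04 -1.0e+00] q6 0.79
0 12 [array([337.5, 269.4]), array([300.4, 386.2])]
0 16 [array([332.5, 268.3]), array([304.8, 387.1])]
0 20 [array([327.3, 267.5]), array([309.3, 387.7])]
0 24 [array([322.1, 267.1]), array([313.8, 388. ])]
-0.0095 12 [array([336. , 260.7]), array([301.3, 372.4])]
-0.0095 16 [array([331.3, 259.6]), array([305.4, 373.2])]
-0.0095 20 [array([326.5, 258.9]), array([309.6, 373.8])]
-0.0095 24 [array([321.7, 258.5]), array([313.9, 374.1])]
```

View pics/w15c.png

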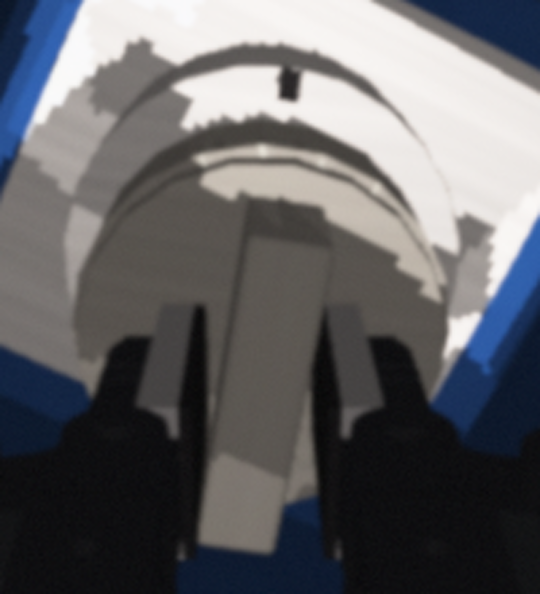

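move_arm:
  commands: [0,0,4,0,0,0.0015,-0.62,0,0,4,0,0,0.0015,-0.68,0,0,0,0,0,0,-0.68,0,0,4,0,0,0,-0.68,0,0,4,0,0,0,-0.68,0,0,4,0,0,0,-0.68,0,0,4,0,0,0,-0.68,0,0,4,0,0,0,-0.68,0,0,4,0,0,0,-0.68,0,0,4,0,0,0,-0.68,0,0,4,0,0,0,-0.68]

```text
time_s: 11.77
ee_pos: [0.5612, -0.1237, 0.1109]
tcp_rot: [[0.975, -0.22, 0.005], [-0.22, -0.975, 0.0], [0.005, -0.001, -1.0]]
ft_force: [-0.2, -0.2, -0.7]
width: 0.0139
```

```bash
python3 look.py 16 wrist;  python3 - <<'E'
from h import *
print(env.observe()['moment'])
im=cv2.imread(f"pics/wrist16.png")[170:390,220:420]
cv2.imwrite(f"pics/w16c.png",cv2.resize(im,None,fx=2.7,fy=2.7,interpolation=cv2.INTER_CUBIC))
E
```

```text
11.7667 [ 0.5612 -0.1237  0.1109] yaw -12.74 w 0.0139 [-0.2 -0.2 -0.7] tilt [ 5.3e-03  1.0e-04 -1.0e+00] q6 1.49
[ 0.04189027 -0.0428024  -0.00760075]
```

View pics/w16c.png

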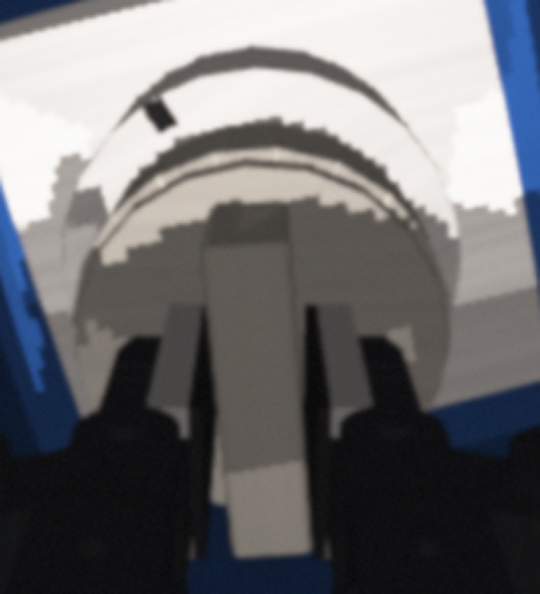

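move_arm:
  commands: [0,0,4.5,0,0,0,-0.68,0,0,4.5,0,0,0,-0.68,0,0,4.5,0,0,0,-0.68,0,0,4.5,0,0,0,-0.68,0,0,4.5,0,0,0,-0.68,0,0,4.5,0,0,0,-0.68,0,0,4.5,0,0,0,-0.68,0,0,4.5,0,0,0,-0.68,0,0,4,0,0,0,-0.68,0,0,4,0,0,0,-0.68,0,0,4,0,0,0,-0.68]

```text
time_s: 12.73
ee_pos: [0.5611, -0.1237, 0.1108]
tcp_rot: [[0.49, -0.872, 0.005], [-0.872, -0.49, 0.0], [0.002, -0.005, -1.0]]
ft_force: [-0.1, 0.8, -0.8]
width: 0.0136
```

```bash
python3 look.py 17 wrist;  python3 - <<'E'
from h import *
print(env.observe()['moment'])
im=cv2.imread(f"pics/wrist17.png")[170:390,220:420]
cv2.imwrite(f"pics/w17c.png",cv2.resize(im,None,fx=2.7,fy=2.7,interpolation=cv2.INTER_CUBIC))
E
```

```text
12.7333 [ 0.5611 -0.1237  0.1108] yaw -60.67 w 0.0136 [-0.1  0.8 -0.8] tilt [ 5.2e-03  1.0e-04 -1.0e+00] q6 2.32
[0.0482727  0.01462405 0.02642447]
```

View pics/w17c.png

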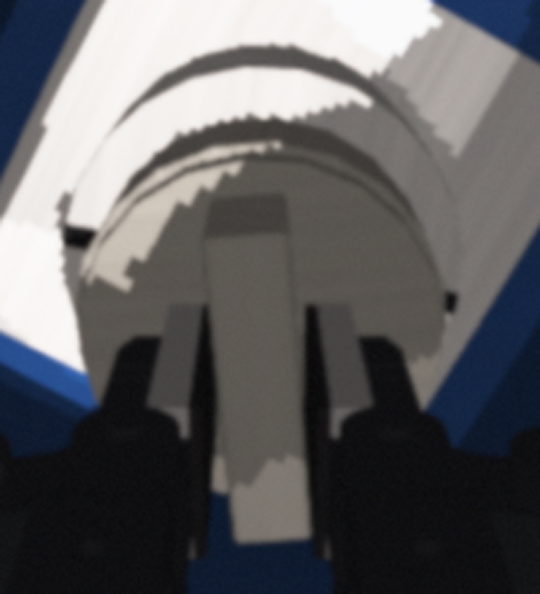

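move_arm:
  commands: [0,0,2,0,0,0,-0.68,0,0,2,0,0,0,-0.68,0,0,2,0,0,0,-0.68,0,0,2,0,0,0,-0.68,0,0,2,0,0,0,-0.68,0,0,1,0,0,0,-0.68,0,0,0,0,0,0,-0.68]

```text
time_s: 13.37
ee_pos: [0.5611, -0.1237, 0.1109]
tcp_rot: [[0.317, -0.949, 0.005], [-0.949, -0.317, 0.0], [0.002, -0.005, -1.0]]
ft_force: [-0.3, 0.4, 0.9]
width: 0.0135
```

```bash
python3 look.py 18 wrist;  python3 - <<'E'
from h import *
print(env.observe()['moment'])
im=cv2.imread(f"pics/wrist18.png")[170:390,220:420]
cv2.imwrite(f"pics/w18c.png",cv2.resize(im,None,fx=2.7,fy=2.7,interpolation=cv2.INTER_CUBIC))
E
```

```text
13.3667 [ 0.5611 -0.1237  0.1109] yaw -71.54 w 0.0135 [-0.3  0.4  0.9] tilt [ 0.0052  0.     -1.    ] q6 2.51
[-0.00177293  0.08498213  0.16079369]
```

View pics/w18c.png

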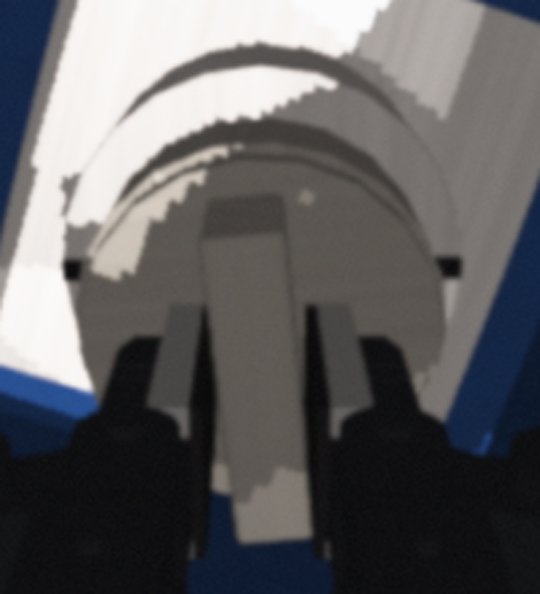

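```bash
python3 - <<'E'
from h import *
import pickle
m=pickle.load(open("pics/wrist18.pkl","rb"));c=np.array([.5611,-.1237,0])
for dz in (-.0095,-.012,-.0145):
    t=np.radians(-66.);print(dz,[proj(m,c+[r*np.cos(t),r*np.sin(t),.122+dz],True).round(1) for r in(.025,-.025)])
print("seen",[243/2.7+220,237/2.7+170],[275/2.7+220,541/2.7+170])
for n,p in((18,(74,268)),(18,(452,267))):
    print(onz(m,p[0]/2.7+220,p[1]/2.7+170,.05,True).round(4))
E
```

```text
-0.0095 [array([309.3, 259.9]), array([322.1, 376.5])]
-0.012 [array([309.5, 257.8]), array([322.1, 373. ])]
-0.0145 [array([309.6, 255.7]), array([322. , 369.6])]
seen [310.0, 257.77777777777777] [321.85185185185185, 370.3703703703703]
[ 0.5961 -0.1112  0.05  ]
[ 0.5247 -0.1353  0.05  ]
```

move_arm:
  commands: [0,0,2,0,0,0,-0.68,0,0,1,0,0,0,-0.68,0,0,0,0,0,0,-0.68]

```text
time_s: 13.67
ee_pos: [0.5611, -0.1238, 0.1109]
tcp_rot: [[0.265, -0.964, 0.005], [-0.964, -0.265, -0.0], [0.001, -0.005, -1.0]]
ft_force: [-0.6, -1.1, 1.3]
width: 0.0139
```

```bash
python3 look.py 19 wrist; python3 -c "
from h import *
print(env.observe()['moment'])"
```

```text
13.6667 [ 0.5611 -0.1238  0.1109] yaw -74.62 w 0.0139 [-0.6 -1.1  1.3] tilt [ 5.2e-03 -1.0e-04 -1.0e+00] q6 2.57
[-0.14014876  0.14979225  0.47369532]
```

move_arm:
  commands: [0,0,-3,0,0,0,-0.6,0,0,-3,0,0,0,-0.4,0,0,-2,0,0,0,-0.4,0,0,0,0,0,0,-0.4,0,0,0,0,0,-0.01,-0.4,0,0,0,0,0,-0.02,-0.4,0,0,0,0,0,-0.03,-0.4,0,0,0,-0.015,0,-0.03,-0.4,0,0,0,-0.015,0,-0.03,-0.4,0,0,0,0,0,0,-0.4,0,0,0,0,0,0,-0.4]

```text
time_s: 14.63
ee_pos: [0.5502, -0.096, 0.2346]
tcp_rot: [[0.396, -0.918, 0.011], [-0.918, -0.396, -0.001], [0.006, -0.01, -1.0]]
ft_force: [-0.5, -0.4, 0.6]
width: 0.0251
```

```bash
python3 look.py 20 wrist scene top;  python3 - <<'E'
from h import *
im=cv2.imread(f"pics/wrist20.png")[130:310,220:420]
cv2.imwrite(f"pics/w20c.png",cv2.resize(im,None,fx=3.3,fy=3.3,interpolation=cv2.INTER_CUBIC))
E
```

```text
14.6333 [ 0.5502 -0.096   0.2346] yaw -66.67 w 0.0251 [-0.5 -0.4  0.6] tilt [ 0.0113 -0.0014 -0.9999] q6 2.47
```

View pics/w20c.png

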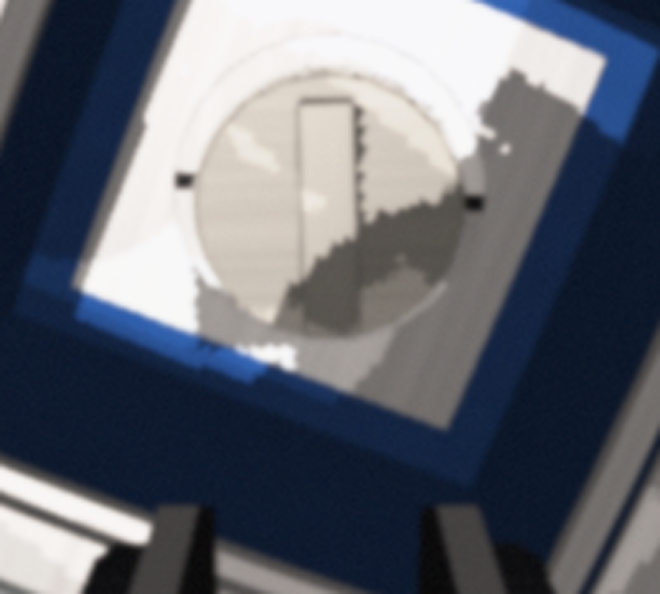

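View pics/wrist20.png

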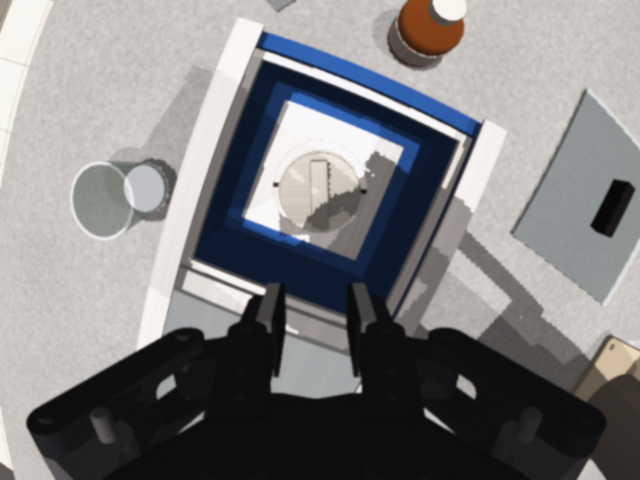

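```bash
python3 - <<'E'
from h import *
import pickle
m=pickle.load(open("pics/wrist20.pkl","rb"))
W=lambda p:(p[0]/3.3+220-.35,p[1]/3.3+130-.35)
f=lambda p,z:onz(m,*W(p),z,True)
for dz in (-.0095,-.012,-.0145):
    a,b=f((327,101),.122+dz),f((333,334),.122+dz); c=(a+b)/2
    pts=np.array([f(p,.1+dz) for p in [(195,200),(467,200),(330,71),(235,105),(430,112),(330,338),(225,275)]])[:,:2]
    A=np.c_[2*pts,np.ones(len(pts))];s=np.linalg.lstsq(A,(pts**2).sum(1),rcond=None)[0]
    print(dz,"bar len",np.linalg.norm(a-b).round(4),"c",c[:2].round(4),"ang",np.degrees(np.arctan2(*(a-b)[[1,0]])).round(1),"disc",s[:2].round(4),np.sqrt(s[2]+s[:2]@s[:2]).round(5))
A,B=f((185,181),.05),f((474,204),.05); print("marks",((A+B)/2).round(4),np.linalg.norm(A-B),np.degrees(np.arctan2(*(A-B)[[1,0]])))
im=cv2.imread("pics/scene20.png")[170:330,160:380]
cv2.imwrite("pics/s20c.png",cv2.resize(im,None,fx=3.6,fy=3.6,interpolation=cv2.INTER_CUBIC))
E
```

```text
-0.0095 bar len 0.0482 c [ 0.5609 -0.1244] ang -65.1 disc [ 0.5607 -0.1249] 0.02996
-0.012 bar len 0.0487 c [ 0.5608 -0.1241] ang -65.1 disc [ 0.5606 -0.1246] 0.03024
-0.0145 bar len 0.0492 c [ 0.5607 -0.1238] ang -65.1 disc [ 0.5604 -0.1243] 0.03052
marks [ 0.5603 -0.1229  0.05  ] 0.07403192324549325 18.836498905741905
```

View pics/s20c.png

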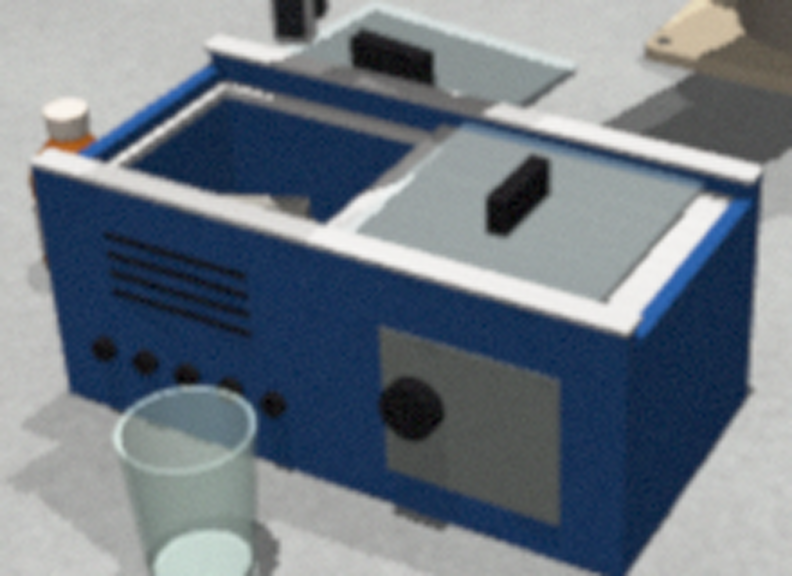

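```bash
python3 - <<'E'
from h import *
im=cv2.imread("pics/wrist19.png")[230:390,260:380]
im=(255*(im/255.)**.6).astype(np.uint8)
cv2.imwrite("pics/w19c.png",cv2.resize(im,None,fx=3.7,fy=3.7,interpolation=cv2.INTER_CUBIC))
E
```

```text
(no output)
```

View pics/w19c.png

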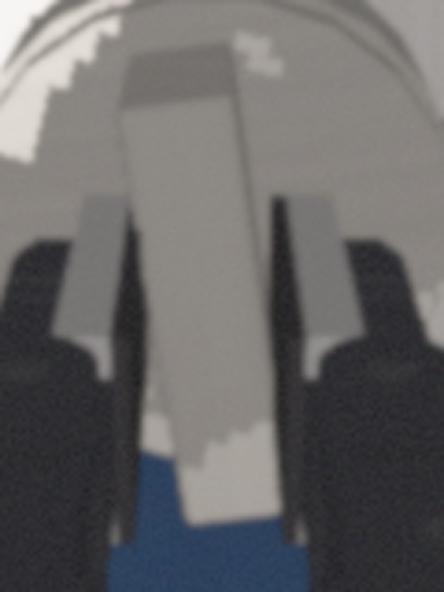

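```bash
python3 - <<'E'
from h import *
import pickle
m19=pickle.load(open("pics/wrist19.pkl","rb"));m20=pickle.load(open("pics/wrist20.pkl","rb"))
g=lambda p:ray(m19,p[0]/3.7+260-.36,p[1]/3.7+230-.36,True)
k=lambda p:ray(m20,p[0]/3.3+220-.35,p[1]/3.3+130-.35,True)
for a,b in(((178,103),(327,101)),((232,521),(333,334))):
    print(tri([g(a),k(b)]).round(4))
for z in (.1125,.110,.1075):
    A,B=[onz(m19,p[0]/3.7+260-.36,p[1]/3.7+230-.36,z,True) for p in((178,103),(232,521))]; print(z,np.linalg.norm(A-B).round(4),((A+B)/2).round(4))
E
```

```text
[ 0.5707 -0.1461  0.1071]
[ 0.5515 -0.1018  0.1099]
0.1125 0.0479 [ 0.5619 -0.1256  0.1125]
0.11 0.0489 [ 0.5615 -0.1244  0.11  ]
0.1075 0.0499 [ 0.5612 -0.1231  0.1075]
```

move_arm:
  commands: [0,0,-1,0.0148,0.0006,0,-1,0,0,0,0.0148,0.0006,0,-1,0,0,0,0,0,0.02,-1,0,0,0,0,0,0.02,-1,0,0,0,0,0,0.02,-1,0,0,0,0,0,0.02,-1,0,0,0,0,0,0.01,-1,0,0,0,0,0,0.01,-1,0,0,0,0,0,0,-1,0,0,0,0,0,0,-1]

```text
time_s: 15.62
ee_pos: [0.5599, -0.124, 0.1305]
tcp_rot: [[0.411, -0.912, 0.004], [-0.912, -0.411, 0.0], [0.001, -0.004, -1.0]]
ft_force: [-0.0, -0.0, -0.5]
width: -0.0001
```

```bash
python3 look.py 21 wrist
```

```text
15.6167 [ 0.5599 -0.124   0.1305] yaw -65.72 w -0.0001 [-0.  -0.  -0.5] tilt [ 4.4e-03  4.0e-04 -1.0e+00] q6 2.41
```

View pics/wrist21.png

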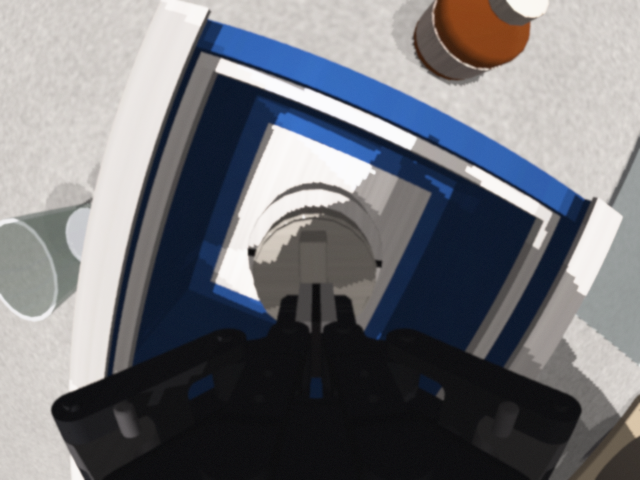

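The closed fingertips are over the middle of the bar. I'll press down gently in small steps.

move_arm:
  commands: [0,0,0,0,0,0.002,-1,0,0,0,0,0,0.002,-1,0,0,0,0,0,0,-1,0,0,0,0,0,0,-1]

```text
time_s: 16.0
ee_pos: [0.5602, -0.1238, 0.1272]
tcp_rot: [[0.412, -0.911, 0.006], [-0.911, -0.412, -0.0], [0.002, -0.005, -1.0]]
ft_force: [0.5, -0.4, -0.2]
width: 0.0
```

move_arm:
  commands: [0,0,0,0,0,0.001,-1,0,0,0,0,0,0.001,-1,0,0,0,0,0,0,-1,0,0,0,0,0,0,-1]

```text
time_s: 16.33
ee_pos: [0.56, -0.1237, 0.1247]
tcp_rot: [[0.412, -0.911, 0.005], [-0.911, -0.412, 0.0], [0.002, -0.005, -1.0]]
ft_force: [0.7, 0.1, 0.6]
width: -0.0001
```

move_arm:
  commands: [0,0,0,0,0,0.001,-1,0,0,0,0,0,0.001,-1,0,0,0,0,0,0,-1,0,0,0,0,0,0,-1]

```text
time_s: 16.67
ee_pos: [0.5602, -0.1238, 0.1245]
tcp_rot: [[0.412, -0.911, 0.006], [-0.911, -0.412, -0.0], [0.002, -0.005, -1.0]]
ft_force: [-7.3, 1.8, 13.5]
width: -0.0001
```

Contact came at TCP z = 0.1245, which puts the tips at 0.1075. That is exactly the home bar height. Now I'll retract.

move_arm:
  commands: [0,0,0,0,0,-0.004,-1,0,0,0,0,0,-0.01,-1,0,0,0,0,0,-0.03,-1,0,0,0,0,0,-0.03,-1,0,0,0,0,0,-0.03,-1,0,0,0,0,0,-0.02,-1,0,0,0,0,0,0,-1,0,0,0,0,0,0,-1,0,0,0,0,0,0,-1]

```text
time_s: 17.42
ee_pos: [0.5591, -0.1237, 0.2464]
tcp_rot: [[0.412, -0.911, 0.005], [-0.911, -0.412, 0.0], [0.002, -0.004, -1.0]]
ft_force: [0.1, -0.2, -0.7]
width: 0.0001
```

```bash
python3 look.py 22 wrist top scene && python3 - <<'E'
from h import *
import pickle
m=pickle.load(open("pics/scene22.pkl","rb"))
a=cv2.imread("pics/wrist22.png");im=cv2.imread("pics/scene22.png")[170:330,160:380]
cv2.imwrite("pics/s22c.png",cv2.resize(im,None,fx=3.6,fy=3.6,interpolation=cv2.INTER_CUBIC))
S=lambda x,y:(x/3.6+160-.36,y/3.6+170-.36)
P=[onz(m,*S(*p),.165) for p in [(487,191),(501,197),(550,161),(537,155)]]
c=np.mean(P,0);d=c-[.556,-.036,0];t=np.radians(1.45);print(c,"box y",-np.sin(t)*d[0]+np.cos(t)*d[1])
E
```

```text
17.4167 [ 0.5591 -0.1237  0.2464] yaw -65.69 w 0.0001 [ 0.1 -0.2 -0.7] tilt [ 4.7e-03  2.0e-04 -1.0e+00] q6 2.41
[0.55444037 0.03887391 0.165     ] box y 0.07488940370051986
```

View pics/wrist22.png

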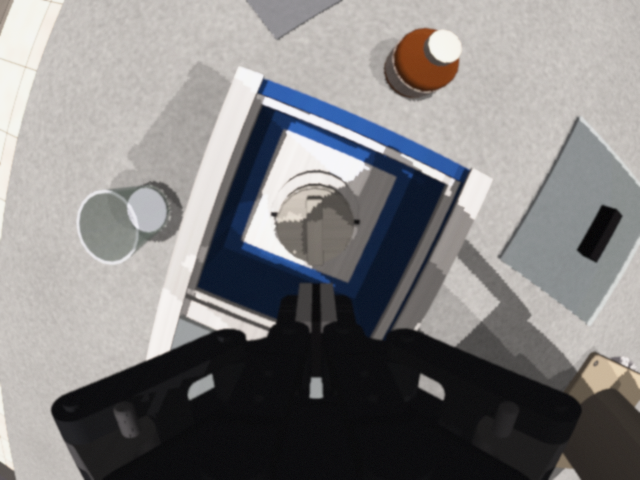

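View pics/s22c.png

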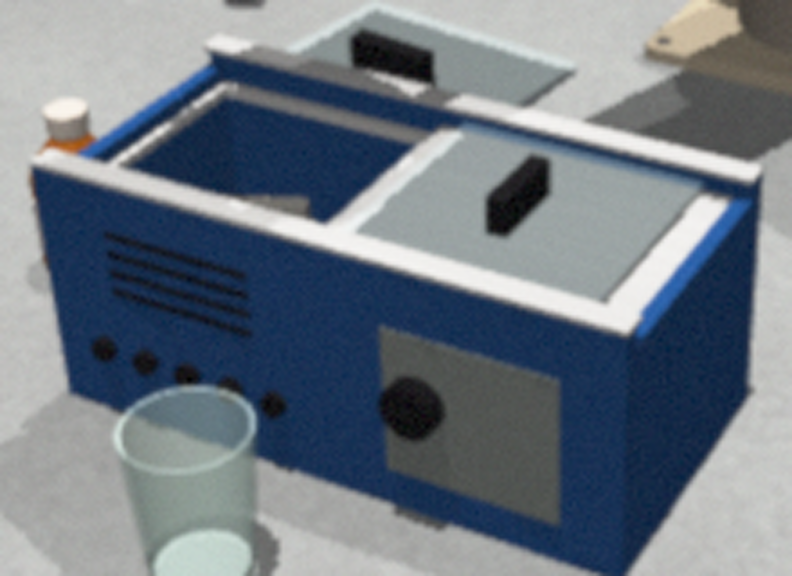

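The wrist view shows the cap centred in the cell with its bar (315,225) across the line of the marks (275,214) and (356,222). The scene crop shows the cover flat on the deck with its grip at (518,195), at box y ≈ +75 mm. The gripper is clear of everything, so I'm handing in.

```bash
python3 -c "
from plant import env
print(env.close_job())"
```

```text
the job is handed in; nothing more can be done
None
```

I finished the task and handed the job in at about 17.5 s of robot time; no verdict is reported.

**What I did:**
- **Cover:** I lifted the middle-sized cover about 10 mm out of its recess, slid it along the channels and set it down on the deck.
- **Cap:** With the fingers standing loosely either side of the bar, I turned the cap back about 50°. It dropped into the thread start; the bar's position in the image matched a 9.5 mm drop. I then screwed it clockwise until it met the stop, with 0.47 N·m at the wrist.

**Last checks:**
- **Cover position:** its centre is at about +75 mm in the box frame, and it looks flat on the deck.
- **Cap angle:** the bar is about 84° past the thread-start marks.
- **Cap centring:** the cap is about 1 mm off the cell's axis.
- **Cap height:** a light press on the bar (about 13 N) met it at 107.5 mm above the bench, which is the fully home height. Before that, two-view ranging gave 107–110 mm for the bar's two ends, too coarse to decide on its own, which is why I pressed.
- **Cap level:** I did not measure the tilt directly. That ranging, taken literally, would put the ends about 3 mm apart (0.06 rad). I took this as picture noise, because the cap looks level in the pictures and the press met it at home height.
- **Bystanders and gripper:** the beaker and bottle look unmoved in the last pictures. I did not re-measure the wrench, but the arm never reached its end of the box. The gripper touches nothing.

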